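Plumb carrier round the cranked rail

ROBOT

A 6-joint arm with a two-finger parallel gripper is mounted at the origin on the work surface; the furniture and walls round the work are solid. World frame = base frame: x ahead of the robot, y to its left, z up, the work surface at z = 0. Lengths are in m, angles in rad, forces in N, time in s.
With the tool pointing down it reaches from about 0.375 to 0.9 m from the base axis. Payload 3.1 kg.
Tool frame: the origin (TCP) lies midway between the tips of the shut fingers; the grasp point (between the pads) lies 19 mm behind it; z points along the fingers, y is the line along which they close (so a half turn about z gives the same grasp; the last joint's range is limited). The gripper opens to 87 mm and grips with 3 to 60 N. Pads are 19 mm wide; open, the fingers measure 117 mm over their backs; the gripper's body (75 mm by 190 mm) begins 51 mm behind the grasp point.
Start: joints at [0.97, 0.527, 1.433, -0, 1.181, -0.178], TCP at [0.256, 0.57, 0.187] pointing down, gripper open.
Joint ranges: [-3.08, 3.08], [-0.75, 2.2], [0.22, 2.44], [-1.43, 4.57], [0, 2.65], [-2.85, 2.85]. Speed limits (rad/s): [2.79, 2.79, 3.14, 3.14, 3.14, 3.14].

INTERFACE

Orientations are given as a unit quaternion [x, y, z, w].
In Python, from rig import get_obs, cams, job gives the robot as it stands.
- The arm moves only by the tool servo_tool, never from a script. Its argument "moves" is text: rows parted by semicolons, each of 5 numbers parted by spaces: the shift along the tool's x, y, z in m, then the turn about the tool's z in degrees, then the finger opening in m, from 0 to 0.087. In form: dx dy dz spin claw; .... A call has 1 to 10 rows; each row is the pose to reach, as a shift and turn from the pose commanded when the call began, along the tool's axes at that moment; what a row does not reach only later rows make up. A row lasts 1/12 s, in which the tool goes at most 41.7 mm and 7.16 degrees, less where a joint would pass 70% of its speed; a pose out of reach is approached as far as the arm can. A call with a gripper value outside its range is refused whole. The fingers move at their own pace and stop on an object; "grip_force" is the grip in N (left out, the last holds). Time passes only in rows, so rows that repeat a pose let the fingers close. It gives the time, the measured TCP pose, the force, the opening and the grip force at its end, in the units of the state.
- get_obs(): the state, without advancing time (a new reading comes with each control period).
- cams.camera(name): name is "side" or "top" or "wrist"; returns the picture (400x640x3 uint8, blue, green, red); there is no depth.
- cams.camera_model(name): a dict with "fx", "fy", "cx", "cy" (pixels), "dist" ([k1, k2, p1, p2, k3] as OpenCV has them; the pictures are not rectified), "R" (3x3) and "t" (3): a world point X has camera coordinates R X + t. Camera axes: x right, y down, z forward; pixel columns grow to the right and rows downward; lengths in m; the calibration is good to about 2 mm. A picture is of the moment at which its call begins: read the wrist's pose just before it. camera_model takes no time and is no camera call; for the wrist camera it gives the pose at the moment of the call.
- job.hand_in(): hands the job in; it is judged then, once.
The state is a dict: "time": time; "q": joint angles; "joint_velocities": joint speeds; "joint_torque": joint torques, N m; "position": TCP position; "tool_rot": TCP orientation; "ft_force": force on the tool from outside, world axes, zero at the start; "moment": the same for the moment, N m; "grip_width": finger opening in m; "grip_force": force on a finger pad.
Only numpy, scipy, OpenCV 4.12 (cv2) and the standard library are available. Lean on these libraries where they do the work, as an engineer would, in place of code of your own. Each camera call takes 0.05 s, during which the arm holds its last target. There are 200 camera calls.

TASK

Of the two plumb-bob carriers, take the one on the rail with the two bends and slide it along its rail, round both bends, until it rests against the round stop disc, so that its bob hangs over the glass dish. Let it hang free there, and leave the carrier on the straight rail where it is.

Things in the scene. Friction and masses are not known exactly. Their poses are not given: they have to be found in the camera images.
- cranked_rail: Fixed stand: level 8 mm steel rod, centre 130 mm above the table, on a footed post at each end. Origin on the table, z up. In its frame the rod's centre line runs (x, y in mm): post (-50, -150), first bend (-50, -45), second bend (50, 25), post (50, 150); bends rounded to 25 mm radius. The carrier starts on the first leg at y -115 to -75; stop on the last leg. Things below are under 70 mm high.
- stop (a point): Centre of the near face (toward the bends, facing the rail frame's -y) of the stop, a dark steel disc of 36 mm diameter fixed round the rod of the bent rail. On the rod's centre line; axes as those of cranked_rail. A 22 mm high glass dish stands below.
- carrier (a point): Ring centre of the loose 0.15 kg carrier on the bent rail. Ring 22 mm inside, 32 mm outside, 10 mm wide; rod along its own y. It hangs 7 mm below the rod's centre line; lifted 7 mm it has 7 mm play all round. Grip: flat upright plate, 12 mm thick (x, across the rod), 22 mm wide (y), 14 to 58 mm above this point. A plumb bob hangs to 74 mm below. z up.
- spare_carrier (a point): Centre of the ring of the other, identical carrier, hanging on the short straight rail (same rod and height, 200 mm between its posts, no stop disc); to be left alone. Here the rod runs along x of the carrier and of the straight rail.
There are look-alikes about, which are no part of the job. Leave any orange, purple or turquoise look-alike of the part that bears carrier alone.

How it is judged:
By the outcome, as a careful person would: the job done as asked, in the order asked, and still so for the second after the job is handed in, with the robot touching nothing.
It also fails if it takes over 45 s, if anything falls off the work surface, if the arm or the gripper's body presses on something with over 40 N, if the wrist force passes 120 N, or if a joint passes its speed limit or range.

## Working session

There is one attempt and no reset: what is moved stays moved. The work goes in short steps, Python scripts to look and compute and a tool call to move; the robot and the scene stay as the last step left them, time stands still between calls to the robot, and variables do not carry over. Pictures are saved under pics/ and viewed, at most 10 in all, crops included, and the job is handed in when it is done.

Besides the shell and the picture viewer there is one more tool, called after "Call:" as name(argument=value, ...), one argument or row to a line, values as JSON. servo_tool: Moves the arm, as the interface text tells. Its arguments: {"type":"object","properties":{"moves":{"type":"string"},"grip_force":{"type":"number"}},"required":["moves"]}

```bash
mkdir -p pics; ls
python3 - <<'E'
from rig import get_obs,cams,job
import cv2,numpy as np
o=get_obs();print(o['time'],o['position'],o['tool_rot'])
a=cams.camera('side');b=cams.camera('top')
cv2.imwrite('pics/side.png',a);cv2.imwrite('pics/top.png',b)
for n in('side','top'):
  m=cams.camera_model(n);print(n,{k:np.round(v,4).tolist() for k,v in m.items()})
E
```

```text
pics
0.0 [0.25593853 0.56929795 0.18567057] [ 2.09816391e-01  9.77740189e-01 -1.01437889e-03 -4.19956933e-04]
side {'fx': 463.1158, 'fy': 463.1158, 'cx': 317.7764, 'cy': 199.8608, 'dist': [0.0125, 0.0, 0.0, 0.0, 0.0], 'R': [[0.92, -0.392, -0.0028], [-0.1907, -0.4411, -0.8769], [0.3425, 0.8073, -0.4806]], 't': [-0.4345, 0.223, 1.0923]}
top {'fx': 428.0913, 'fy': 428.0913, 'cx': 323.2501, 'cy': 201.2771, 'dist': [-0.092, 0.0, 0.0, 0.0, 0.0], 'R': [[0.0028, -1.0, 0.0006], [-0.9918, -0.0029, -0.1277], [0.1277, -0.0003, -0.9918]], 't': [0.0528, 0.5296, 1.2696]}
```

View pics/side.png

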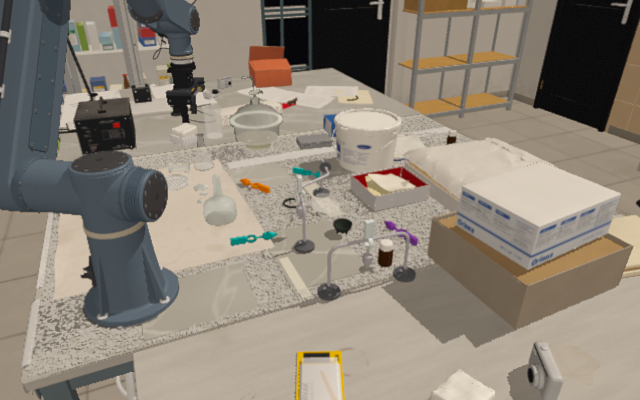

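View pics/top.png

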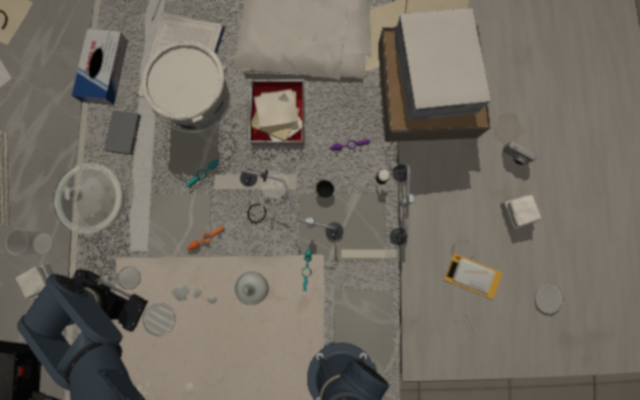

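Run:
```python
import cv2,numpy as np
a=cv2.imread('pics/side.png')[140:310,220:440];b=cv2.imread('pics/top.png')[150:270,220:420]
a=cv2.resize(a,None,fx=3.5,fy=3.5,interpolation=cv2.INTER_CUBIC)
b=cv2.resize(b,None,fx=4,fy=4,interpolation=cv2.INTER_CUBIC)
cv2.imwrite('pics/side_c.png',a);cv2.imwrite('pics/top_c.png',b)
```

```text
(no output)
```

View pics/side_c.png

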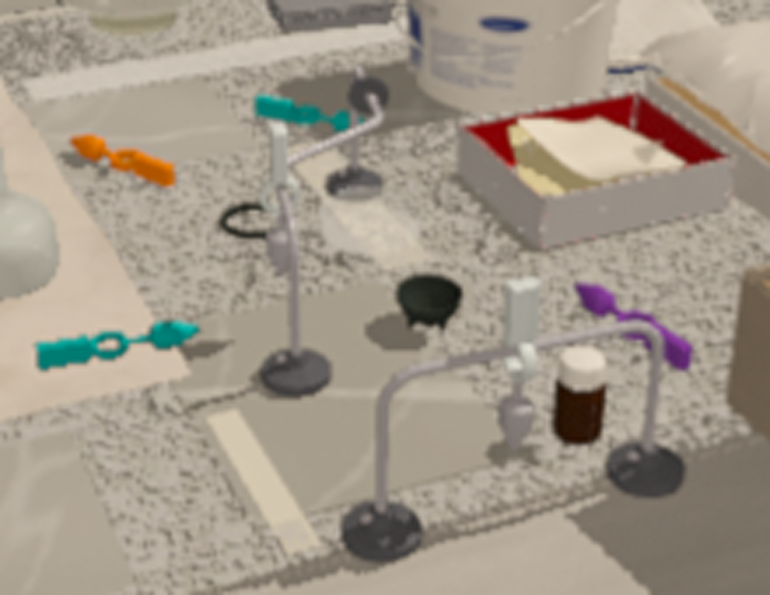

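View pics/top_c.png

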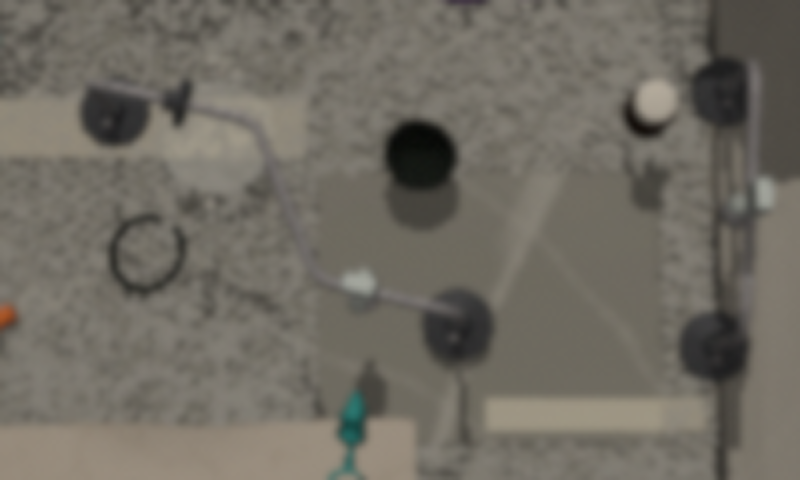

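Candidates (top/side px): the plate on the bent rail (309,221 / 299,180), the spare on the straight rail (411,198 / 369,229), and look-alikes lying on the table: turquoise (307,265 and 203,174), orange (206,239), purple (350,145). The crops show the bent rail runs from the post at top (335,228), through bends at (297,219) and (285,181), to the stop disc at (265,176) over the glass dish. I choose the carrier at (309,221).

```bash
cat > h.py <<'E'
from rig import get_obs,cams,job
import cv2,numpy as np
from scipy.optimize import least_squares
from scipy.spatial.transform import Rotation as Rn
def ray(n,uv,z,m=None):
    m=m or cams.camera_model(n)
    K=np.array([[m['fx'],0,m['cx']],[0,m['fy'],m['cy']],[0,0,1]])
    p=cv2.undistortPoints(np.array([[uv]],float),K,np.array(m['dist'],float))[0,0]
    R=np.array(m['R']);c=-R.T@np.array(m['t']);d=R.T@np.array([p[0],p[1],1])
    return c+d*(z-c[2])/d[2]
def proj(n,X,m=None):
    m=m or cams.camera_model(n)
    K=np.array([[m['fx'],0,m['cx']],[0,m['fy'],m['cy']],[0,0,1]])
    return cv2.projectPoints(np.array(X,float).reshape(-1,3),cv2.Rodrigues(np.array(m['R']))[0],np.array(m['t']),K,np.array(m['dist'],float))[0][:,0]
E
python3 - <<'E'
from h import *
T=lambda x,y:(220+x/4-.4,150+y/4-.4)
S=lambda x,y:(220+x/3.5-.4,140+y/3.5-.4)
P=[((-50,-150),ray('top',T(462,312),.13)),((50,150),ray('top',T(92,84),.13)),
((-48,-42),ray('top',T(311,277),.13)),((48,22),ray('top',T(258,124),.13)),
((-50,-150),ray('top',T(457,326),.006)),((50,150),ray('top',T(115,112),.006)),
((-50,-150),ray('side',S(295,370),.006)),((50,150),ray('side',S(355,183),.006)),((50,150),ray('side',S(360,75),.13))]
A=np.array([p[0] for p in P])/1e3;B=np.array([p[1][:2] for p in P])
def rot(t):return np.array([[np.cos(t),-np.sin(t)],[np.sin(t),np.cos(t)]])
f=lambda v:(A@rot(v[2]).T+v[:2]-B).ravel()
r=min((least_squares(f,[.6,.1,t],loss='soft_l1',f_scale=.004) for t in(0,1.5,3,-1.5)),key=lambda r:r.cost)
print(r.x,np.degrees(r.x[2]),'\n',np.round(1e3*f(r.x).reshape(-1,2),1))
inv=lambda X:np.round(1e3*rot(r.x[2]).T@(X[:2]-r.x[:2]),1)
print('stop',inv(ray('top',T(180,103),.13)),inv(ray('side',S(368,95),.13)))
c=ray('top',T(359,280),.123+.058);print('plate top',c,inv(c));c=ray('side',S(279,128),.181);print(c,inv(c))
for p in[(-50,-150),(-50,-95),(-50,-45),(50,25),(50,110),(50,150)]:print(p,rot(r.x[2])@np.array(p)/1e3+r.x[:2])
o=get_obs();print(np.round(Rn.from_quat(o['tool_rot']).as_matrix(),3))
E
```

```text
[ 0.52354142  0.15499457 -0.23193823] -13.289081918624609 
 [[-2.5 -0.5]
 [ 2.   4.6]
 [ 0.  -1.7]
 [-0.6 -0.3]
 [ 0.  -0.9]
 [-0.7 -0.4]
 [-0.7 -2.5]
 [-1.2 -1.3]
 [ 6.1 26.7]]
stop [50.3 80.2] [49.4 79.3]
plate top [0.46078485 0.09154839 0.181     ] [-46.5 -76.2]
[0.45812412 0.09108996 0.181     ] [-49.  -77.2]
(-50, -150) [0.44040064 0.02050438]
(-50, -95) [0.45304318 0.07403163]
(-50, -45) [0.46453639 0.12269277]
(50, 25) [0.57794916 0.16783193]
(50, 110) [0.59748763 0.25055586]
(50, 150) [0.6066822  0.28948476]
[[-0.912  0.41  -0.001]
 [ 0.41   0.912 -0.002]
 [ 0.    -0.002 -1.   ]]
```

Call:
servo_tool(
  moves="0 0 -0.03 0 0.06; 0 0 -0.06 0 0.06; -0.028 -0.026 -0.06 6 0.06; -0.056 -0.052 -0.06 12 0.06; -0.084 -0.078 -0.06 18 0.06; -0.112 -0.104 -0.06 24 0.06; -0.14 -0.13 -0.06 30 0.06; -0.168 -0.156 -0.06 36 0.06; -0.196 -0.182 -0.06 42 0.06; -0.224 -0.208 -0.06 48 0.06",
  grip_force=15,
)

```text
time: 0.93
position: [0.3753, 0.2865, 0.2464]
tool_rot: [0.591, 0.806, -0.0, -0.0]
ft_force: [-0.2, -0.1, 0.2]
grip_width: 0.06
grip_force: 0.0
```

```bash
cat >> h.py <<'E'
def go(tgt,yang,zt=None):
    "shift in tool axes and spin from measured pose to world TCP tgt with tool y at world angle yang"
    o=get_obs();M=Rn.from_quat(o['tool_rot']).as_matrix()
    a=np.degrees(np.arctan2(M[1,1],M[0,1]))
    print('t',o['time'],'pos',np.round(o['position'],4),'yang',round(a,2),'shift',np.round(M.T@(np.array(tgt)-o['position']),4),'spin',round((a-yang+180)%360-180,2),'F',np.round(o['ft_force'],1),'w',round(o['grip_width'],4))
E
python3 -c "
from h import *
go([.4595,.0913,.235],-13.3)"
```

```text
t 0.9333 pos [0.3753 0.2865 0.2464] yang 17.5 shift [-0.2115  0.0216  0.0114] spin 30.8 F [-0.2 -0.1  0.2] w 0.06
```

Call:
servo_tool(
  moves="-0.036 0.0036 0 6 0.06; -0.072 0.0072 0 12 0.06; -0.108 0.0108 0 18 0.06; -0.144 0.0144 0.005 24 0.06; -0.18 0.018 0.01 30 0.06; -0.2115 0.0216 0.0114 31 0.06; -0.2115 0.0216 0.0114 31 0.06; -0.2115 0.0216 0.0114 31 0.06",
)

```text
time: 1.6
position: [0.4608, 0.0922, 0.2348]
tool_rot: [0.785, 0.62, -0.0, -0.0]
ft_force: [-0.3, 1.6, -0.6]
grip_width: 0.06
grip_force: 0.0
```

```bash
python3 -c "
from h import *
go([.4595,.0913,.150],-13.3)
m=cams.camera_model('wrist');cv2.imwrite('pics/w1.png',cams.camera('wrist'))
np.save('w1.npy',m,allow_pickle=True)
def W(x,y,z):
    t=-.23194;return [.52354+np.cos(t)*x-np.sin(t)*y,.15499+np.sin(t)*x+np.cos(t)*y,z]
print(np.round(proj('wrist',[W(-.05,-.076,.181),W(-.05,-.15,.13),W(-.05,-.06,.13),W(.047,.023,.13),W(.05,.076,.13)],m)))
"
```

```text
t 1.6 pos [0.4608 0.0922 0.2348] yang -13.43 shift [-0.0011 -0.0009  0.0848] spin -0.13 F [-0.3  1.6 -0.6] w 0.06
[[316. 201.]
 [317. 257.]
 [317. 168.]
 [429.  73.]
 [437.   6.]]
```

View pics/w1.png

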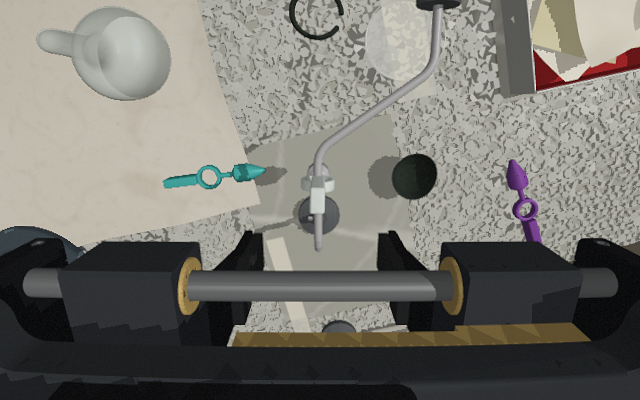

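The wrist view shows the chosen carrier plate at (317,195) on the bent rail, bends at (318,150) and (435,70), stop at (437,5), dish (400,45); predictions match within a few px. I check the plate's offset along the rod.

```bash
python3 -c "
from h import *
m=np.load('w1.npy',allow_pickle=True).item();b=cv2.imread('pics/w1.png')
def W(x,y,z):
    t=-.23194;return [.52354+np.cos(t)*x-np.sin(t)*y,.15499+np.sin(t)*x+np.cos(t)*y,z]
for y in(-.087,-.065):
  for z in(.137,.181):print(y,z,np.round(proj('wrist',[W(-.056,y,z),W(-.044,y,z)],m)).tolist())
print('cam',-np.array(m['R']).T@m['t'])
cv2.imwrite('pics/w1c.png',cv2.resize(b[120:270,260:380],None,fx=4,fy=4))
"
```

```text
-0.087 0.137 [[310.0, 198.0], [323.0, 198.0]]
-0.087 0.181 [[309.0, 214.0], [324.0, 214.0]]
-0.065 0.137 [[310.0, 175.0], [323.0, 175.0]]
-0.065 0.181 [[308.0, 187.0], [324.0, 187.0]]
cam [0.47834369 0.1665802  0.43379241]
```

View pics/w1c.png

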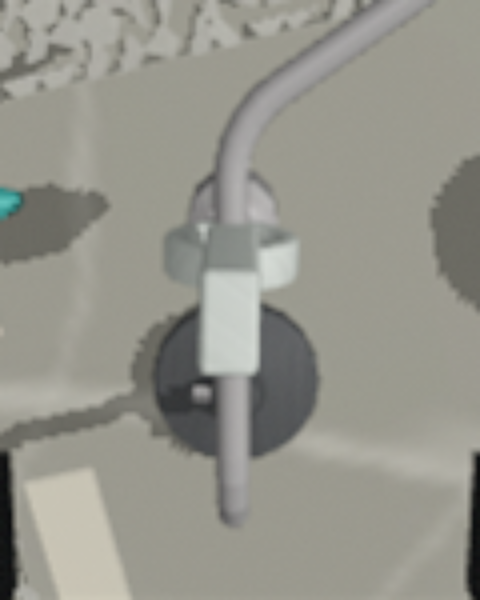

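Call:
servo_tool(
  moves="0 -0.0024 0.03 0 0.05; 0 -0.0024 0.06 0 0.05; 0 -0.0024 0.08 0 0.05; 0 -0.0024 0.088 0 0.05; 0 -0.0024 0.088 0 0.03; 0 -0.0024 0.088 0 0.02; 0 -0.0024 0.088 0 0; 0 -0.0024 0.088 0 0; 0 -0.0024 0.088 0 0; 0 -0.0024 0.088 0 0",
  grip_force=25,
)

```text
time: 2.48
position: [0.4587, 0.0941, 0.1481]
tool_rot: [0.784, 0.621, 0.001, 0.001]
ft_force: [0.6, -0.8, 0.9]
grip_width: 0.0177
grip_force: 0.0
```

```bash
cat >> h.py <<'E'
O=np.array([.5245,.1548]);TH=-.23194
c,s=np.cos(TH),np.sin(TH);RM=np.array([[c,-s],[s,c]])
def st():
    o=get_obs();M=Rn.from_quat(o['tool_rot']).as_matrix()
    print('t',round(o['time'],2),'rail xy mm',np.round(1e3*RM.T@(o['position'][:2]-O),1),'z',round(o['position'][2],4),'yang-rail',round(np.degrees(np.arctan2(M[1,1],M[0,1])-TH),2),'F rail',np.round(RM.T@o['ft_force'][:2],1),np.round(o['ft_force'][2],1),'w',np.round(o['grip_width'],4),o['grip_force'])
E
python3 -c "
from h import *
st()"
```

```text
t 2.48 rail xy mm [-50.  -74.2] z 0.1481 yang-rail 0.07 F rail [ 0.8 -0.7] 0.9 w 0.0177 0.0
```

Call:
servo_tool(
  moves="0 0 0 0 0; 0 0 0 0 0; 0 0 0 0 0; 0 0 0 0 0; 0 0 -0.0035 0 0; 0 0 -0.007 0 0; 0 0 -0.007 0 0; 0 0 -0.007 0 0",
  grip_force=25,
)

```text
time: 3.15
position: [0.4585, 0.0941, 0.1546]
tool_rot: [0.784, 0.621, 0.0, 0.0]
ft_force: [-1.0, 0.1, 0.0]
grip_width: 0.0004
grip_force: 0.0
```

```bash
python3 -c "
from h import *
st()
m=cams.camera_model('wrist');b=cams.camera('wrist')
cv2.imwrite('pics/w2.png',cv2.resize(b[100:300,220:420],None,fx=3,fy=3));np.save('w2.npy',m,allow_pickle=True)
W=lambda x,y,z:[*(O+RM@np.array([x,y])),z]
print(np.round((proj('wrist',[W(-.05,-.15,.13),W(-.05,-.06,.13),W(-.05,-.076,.188)],m)-[220,100])*3))
"
```

```text
t 3.15 rail xy mm [-50.3 -74.3] z 0.1546 yang-rail 0.06 F rail [-1.  -0.1] 0.0 w 0.0004 0.0
[[302. 616.]
 [303. 278.]
 [304. 450.]]
```

View pics/w2.png

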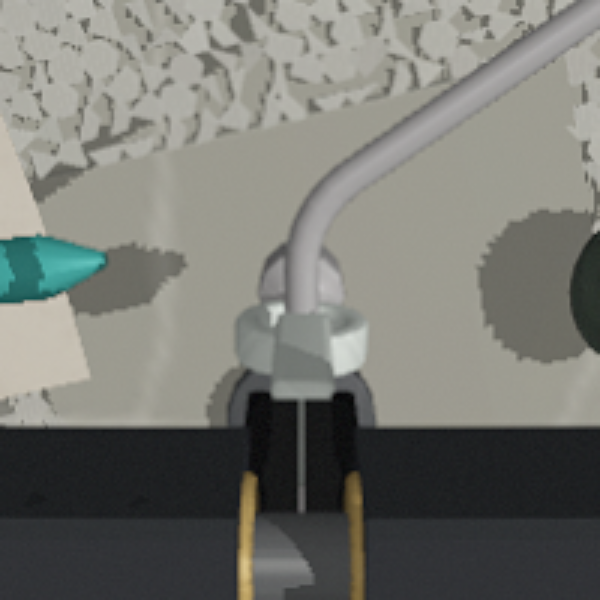

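The wrist crop shows the fingers shut, with the plate still visible ahead of them at (302,370): no grasp. Finding where the plate is.

```bash
python3 -c "
from h import *
m=np.load('w2.npy',allow_pickle=True).item()
for v,zs in((343,(.137,.144)),(395,(.181,.175,.188,.165,.155))):
  for z in zs:
    X=ray('wrist',(220+302/3,100+v/3),z,m);print(v,z,np.round(1e3*RM.T@(X[:2]-O),1))
X=ray('wrist',(220+302/3,100+335/3),.116,m)
b=cams.camera('side');cv2.imwrite('pics/s2.png',cv2.resize(b[130:260,240:360],None,fx=4.6,fy=4.6,interpolation=cv2.INTER_CUBIC))
print(proj('side',[get_obs()['position']]))
"
```

```text
343 0.137 [-50.1 -73.4]
343 0.144 [-50.2 -71. ]
395 0.181 [-50.3 -68.2]
395 0.175 [-50.3 -70.6]
395 0.188 [-50.3 -65.3]
395 0.165 [-50.2 -74.7]
395 0.155 [-50.2 -78.8]
[[299.13770946 184.63143072]]
```

View pics/s2.png

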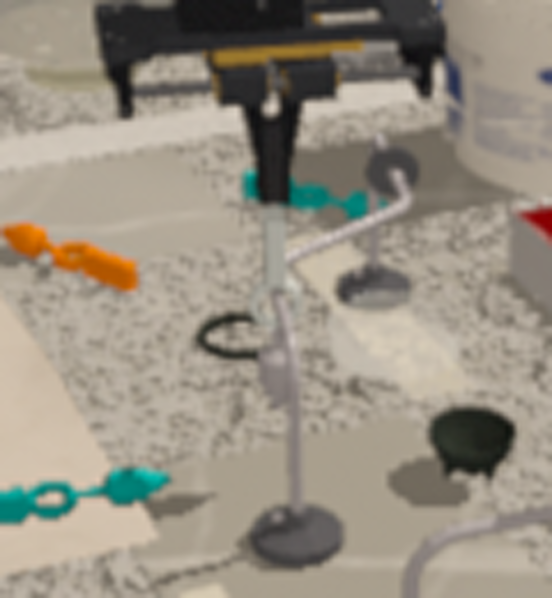

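Puzzling: the side crop shows tips ending just on the plate's top edge (275,203), where reported TCP height would put them lower, at (272,251). I test fingertip height against the wrist images.

```bash
python3 -c "
from h import *
for f,p in(('w1',[.4608,.0922,.2348]),('w2',[.4585,.0941,.1546])):
  m=np.load(f+'.npy',allow_pickle=True).item();print(f,'cam-tcp',np.round(-np.array(m['R']).T@m['t']-p,4),m['fx'])
  X=np.array([.23,.973,0]);Y=np.array([.973,-.23,0]);w=.03 if f=='w1' else 0
  for h in(0,.019,.03,.045,.07):
    q=proj('wrist',[p+X*.0095-Y*w+[0,0,h],p+X*.0095+Y*w+[0,0,h]],m)
    if f=='w2':q=(q-[220,100])*3
    print(h,np.round(q).tolist())
s=lambda P:np.round((proj('side',P)-[240,130])*4.6).tolist()
print('side',[(z,s([[.4585,.0941,z]])) for z in(.137,.1546,.181,.188,.2246)])
print(get_obs()['q'])
"
```

```text
w1 cam-tcp [0.0175 0.0744 0.199 ] 336.47086417677235
0 [[273.0, 211.0], [369.0, 210.0]]
0.019 [[268.0, 221.0], [373.0, 221.0]]
0.03 [[265.0, 228.0], [376.0, 228.0]]
0.045 [[260.0, 240.0], [381.0, 239.0]]
0.07 [[250.0, 263.0], [391.0, 263.0]]
w2 cam-tcp [0.0169 0.0745 0.199 ] 336.47086417677235
0 [[302.0, 331.0], [302.0, 331.0]]
0.019 [[302.0, 363.0], [302.0, 363.0]]
0.03 [[302.0, 385.0], [302.0, 385.0]]
0.045 [[303.0, 418.0], [303.0, 418.0]]
0.07 [[303.0, 489.0], [303.0, 489.0]]
side [(0.137, [[273.0, 277.0]]), (0.1546, [[273.0, 251.0]]), (0.181, [[272.0, 210.0]]), (0.188, [[271.0, 199.0]]), (0.2246, [[270.0, 141.0]])]
[-3.70366042e-02  3.66813275e-01  1.85200780e+00 -2.31806224e-05
  9.22651888e-01  1.93802279e-01]
```

Both cameras agree: the real fingertips sit about 33 mm above the reported TCP, so the fingers closed just over the plate. Open, go 40 mm lower, and grasp.

Call:
servo_tool(
  moves="0 0 0 0 0.05; 0 0 0 0 0.05; 0 0 0 0 0.05; 0 0 0 0 0.05; 0 0 0 0 0.05; 0 0 0 0 0.05; 0 0 0 0 0.05",
  grip_force=25,
)

```text
time: 3.83
position: [0.4581, 0.0941, 0.1542]
tool_rot: [0.784, 0.621, -0.0, -0.0]
ft_force: [0.7, 0.3, 1.3]
grip_width: 0.0393
grip_force: 0.0
```

Call:
servo_tool(
  moves="-0.0015 0 0.015 0 0.05; -0.0015 0 0.03 0 0.05; -0.0015 0 0.038 0 0.05; -0.0015 0 0.040 0 0.05; -0.0015 0 0.04 0 0; -0.0015 0 0.04 0 0; -0.0015 0 0.04 0 0; -0.0015 0 0.04 0 0; -0.0015 0 0.04 0 0; -0.0015 0 0.04 0 0",
)

```text
time: 4.67
position: [0.458, 0.0926, 0.1146]
tool_rot: [0.784, 0.621, 0.0, 0.0]
ft_force: [-0.2, -0.7, -0.5]
grip_width: 0.0178
grip_force: 0.0
```

```bash
python3 -c "
from h import *
st()"
```

```text
t 4.67 rail xy mm [-50.4 -75.8] z 0.1146 yang-rail 0.07 F rail [-0.  -0.8] -0.5 w 0.0178 0.0
```

Call:
servo_tool(
  moves="0 0 0 0 0; 0 0 0 0 0; 0 0 0 0 0; 0 0 0 0 0; 0 0 0 0 0; 0 0 -0.0035 0 0; 0 0 -0.007 0 0; 0 0 -0.007 0 0; 0 0 -0.007 0 0",
)

```text
time: 5.42
position: [0.4578, 0.0927, 0.1213]
tool_rot: [0.784, 0.621, 0.0, 0.0]
ft_force: [0.1, 1.3, -1.7]
grip_width: 0.0118
grip_force: 25.0
```

```bash
python3 -c "
from h import *
st()"
```

```text
t 5.42 rail xy mm [-50.7 -75.8] z 0.1213 yang-rail 0.07 F rail [-0.2  1.3] -1.7 w 0.0118 24.991456519346684
```

Call:
servo_tool(
  moves="0.009 0 0 0 0; 0.018 0 0 0 0; 0.021 0.0002 0 7 0; 0.024 0.0007 0 14 0; 0.027 0.0017 0 21 0; 0.0297 0.0029 0 28 0; 0.0323 0.0045 0 35 0; 0.0347 0.0064 0 42 0; 0.0369 0.0086 0 49 0; 0.0385 0.0106 0 55 0",
)

```text
time: 6.25
position: [0.4771, 0.1289, 0.121]
tool_rot: [0.982, 0.186, -0.0, -0.0]
ft_force: [-1.0, 0.1, -1.7]
grip_width: 0.0123
grip_force: 25.0
```

```bash
python3 -c "
from h import *
st()"
```

```text
t 6.25 rail xy mm [-40.2 -36.1] z 0.121 yang-rail -55.23 F rail [-1.  -0.2] -1.7 w 0.0123 24.986646152101457
```

Call:
servo_tool(
  moves="0.01 0.0012 0 0 0; 0.022 0.0012 0 0 0; 0.034 0.0012 0 0 0; 0.046 0.0012 0 0 0; 0.058 0.0012 0 0 0; 0.07 0.0012 0 0 0; 0.082 0.0012 0 0 0; 0.092 0.0012 0 0 0; 0.096 0.0012 0 0 0",
)

```text
time: 7.0
position: [0.5689, 0.1635, 0.1211]
tool_rot: [0.982, 0.19, 0.001, -0.0]
ft_force: [0.3, -0.2, -1.9]
grip_width: 0.0116
grip_force: 25.0
```

```bash
python3 -c "
from h import *
st()
m=cams.camera_model('wrist');b=cams.camera('wrist')
cv2.imwrite('pics/w3.png',b);np.save('w3.npy',m,allow_pickle=True)
W=lambda x,y,z:[*(O+RM@np.array([x,y])),z]
print(np.round(proj('wrist',[W(.047,.023,.13),W(.05,.06,.13),W(.05,.076,.13),W(.05,.076,.148),W(.05,.15,.13)],m)))
"
```

```text
t 7.0 rail xy mm [41.2 18.6] z 0.1211 yang-rail -54.76 F rail [ 0.3 -0.1] -1.9 w 0.0116 24.99129245057702
[[320. 218.]
 [271. 180.]
 [248. 164.]
 [241. 170.]
 [135.  88.]]
```

View pics/w3.png

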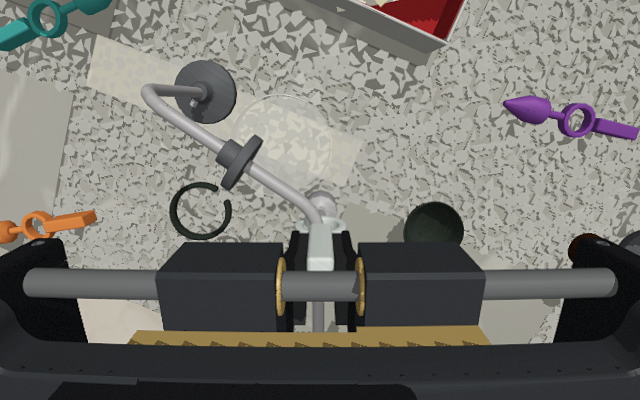

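The wrist view shows the carrier held at the second bend (320,230), the disc at (240,162) and the dish beyond it at (290,140), all as predicted.

Call:
servo_tool(
  moves="0.001 -0.0002 0 -7 0; 0.004 -0.0007 0 -14 0; 0.007 -0.0017 0 -21 0; 0.0097 -0.0029 0 -28 0; 0.0123 -0.0045 0 -35 0; 0.0147 -0.0064 0 -42 0; 0.0169 -0.0086 0 -49 0; 0.0185 -0.0106 0 -55 0; 0.0185 -0.0106 0 -55 0",
)

```text
time: 7.8
position: [0.5793, 0.1795, 0.121]
tool_rot: [0.783, 0.622, -0.0, -0.0]
ft_force: [-0.4, -0.6, -2.1]
grip_width: 0.0119
grip_force: 25.0
```

```bash
python3 -c "
from h import *
st()"
```

```text
t 7.8 rail xy mm [47.6 36.6] z 0.121 yang-rail 0.27 F rail [-0.3 -0.7] -2.1 w 0.0119 24.98941111145541
```

Call:
servo_tool(
  moves="0.006 0.001 0 0 0; 0.012 0.002 0 0 0; 0.018 0.002 0 0 0; 0.022 0.002 0.001 0 0; 0.022 0.002 0.004 0 0; 0.022 0.002 0.006 0 0; 0.0225 0.002 0.006 0 0; 0.0235 0.002 0.006 0 0; 0.0245 0.002 0.006 0 0",
)

```text
time: 8.55
position: [0.5871, 0.2021, 0.1151]
tool_rot: [0.784, 0.621, -0.0, -0.0]
ft_force: [0.0, -0.4, -2.6]
grip_width: 0.0121
grip_force: 25.0
```

```bash
python3 -c "
from h import *
st()"
```

```text
t 8.55 rail xy mm [50.1 60.4] z 0.1151 yang-rail 0.04 F rail [ 0.1 -0.4] -2.6 w 0.0121 24.991269812453538
```

Creep to contact.

Call:
servo_tool(
  moves="0.001 0 0 0 0; 0.002 0 0 0 0; 0.003 0 0 0 0; 0.004 0 0 0 0; 0.005 0 0 0 0; 0.005 0 0 0 0",
)

```text
time: 9.05
position: [0.5885, 0.2072, 0.1153]
tool_rot: [0.784, 0.621, -0.0, 0.0]
ft_force: [-0.0, -0.3, -1.0]
grip_width: 0.0121
grip_force: 25.0
```

Call:
servo_tool(
  moves="0.001 0 0 0 0; 0.002 0 0 0 0; 0.002 0 0 0 0",
)

```text
time: 9.3
position: [0.5884, 0.2072, 0.1153]
tool_rot: [0.784, 0.621, -0.002, 0.001]
ft_force: [-0.9, -4.9, 1.4]
grip_width: 0.0119
grip_force: 25.0
```

Call:
servo_tool(
  moves="0.001 0 0 0 0; 0.002 0 0 0 0; 0.002 0 0 0 0",
)

```text
time: 9.55
position: [0.5884, 0.2072, 0.1154]
tool_rot: [0.783, 0.622, -0.003, 0.002]
ft_force: [-2.1, -9.2, 2.0]
grip_width: 0.012
grip_force: 25.0
```

Call:
servo_tool(
  moves="-0.002 0 0 0 0; -0.003 0 0.0008 0 0; -0.003 0 0.0008 0 0; -0.003 0 0.0008 0 0",
)

```text
time: 9.88
position: [0.5886, 0.2072, 0.1145]
tool_rot: [0.784, 0.621, -0.001, 0.001]
ft_force: [-0.7, -5.8, 1.2]
grip_width: 0.0119
grip_force: 25.0
```

```bash
python3 -c "
from h import *
st()"
```

```text
t 9.88 rail xy mm [50.3 65.8] z 0.1145 yang-rail 0.08 F rail [ 0.6 -5.8] 1.2 w 0.0119 24.99156674137339
```

Call:
servo_tool(
  moves="-0.001 0 0 0 0; -0.001 0 0 0 0; -0.001 0 0 0 0.04; -0.001 0 0 0 0.04; -0.001 0 0 0 0.04; -0.001 0 0 0 0.04; -0.001 0 0 0 0.04; -0.001 0 0 0 0.04",
)

```text
time: 10.55
position: [0.5885, 0.2075, 0.1145]
tool_rot: [0.784, 0.621, 0.0, -0.0]
ft_force: [-0.3, -0.4, -0.5]
grip_width: 0.0378
grip_force: 0.0
```

Call:
servo_tool(
  moves="-0.001 0 -0.015 0 0.04; -0.001 0 -0.04 0 0.04; -0.001 0 -0.075 0 0.04; -0.001 0 -0.11 0 0.04; -0.03 0 -0.13 0 0.04; -0.06 0 -0.14 0 0.04; -0.06 0 -0.14 0 0.04; -0.06 0 -0.14 0 0.04; -0.06 0 -0.14 0 0.04; -0.06 0 -0.14 0 0.04",
)

```text
time: 11.38
position: [0.5743, 0.1494, 0.2535]
tool_rot: [0.784, 0.621, -0.001, -0.001]
ft_force: [0.4, -0.3, -0.9]
grip_width: 0.0402
grip_force: 0.0
```

```bash
python3 -c "
from h import *
st()
m=cams.camera_model('wrist');b=cams.camera('wrist')
W=lambda x,y,z:[*(O+RM@np.array([x,y])),z]
P=np.array([W(.05,.055,.181),W(.05,.077,.181),W(.05,.076,.13)]);q=proj('wrist',P,m);print(np.round(q))
u,v=q[1].astype(int);u=max(u,80);v=max(v,60);c=b[v-60:v+60,u-80:u+80];print(u,v)
cv2.imwrite('pics/w4.png',cv2.resize(c,None,fx=5,fy=5,interpolation=cv2.INTER_CUBIC))
"
```

```text
t 11.38 rail xy mm [49.7  6.2] z 0.2535 yang-rail 0.09 F rail [ 0.5 -0.2] -0.9 w 0.0402 0.0
[[321. 135.]
 [321. 107.]
 [321. 107.]]
321 106
```

View pics/w4.png

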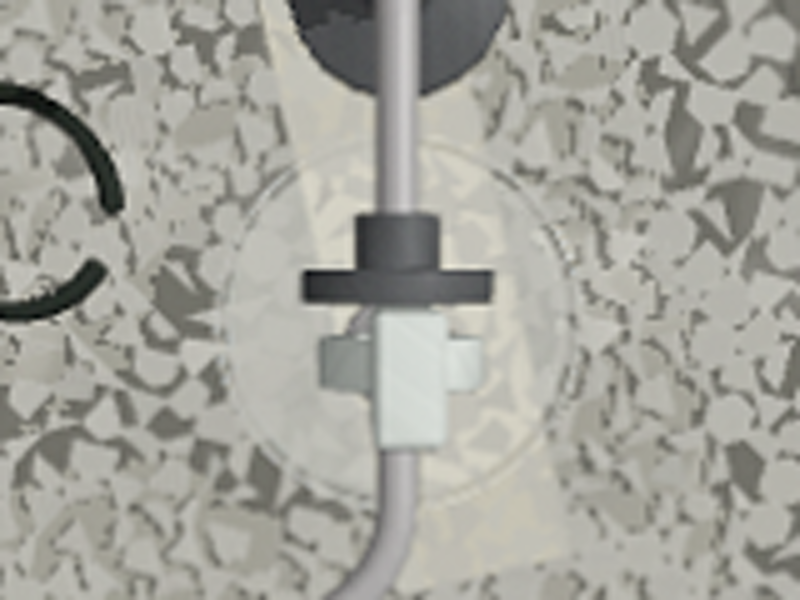

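The carrier hangs free over the dish, plate edge at crop row 310 against the disc face at 305: a possible gap of about 1 px. A numeric check:

```bash
python3 -c "
from h import *
b=cams.camera('wrist');m=cams.camera_model('wrist')
print(b[102:114,314:332:2].mean(2).astype(int))
W=lambda x,y,z:[*(O+RM@np.array([x,y])),z]
for r in(106.5,107.5,108.5):
  for z in(.148,.181):print(r,z,np.round(1e3*RM.T@(ray('wrist',(325,r),z,m)[:2]-O),1))
"
```

```text
[[ 82  84  89  95 100 105 110 108 102]
 [ 81  85  88  96  99 105 106 106 102]
 [ 81  84  89  96 100 103 106 104  99]
 [ 82  83  89  93  99 102 105  99  97]
 [ 84  86  93  93  98 100 101 113 105]
 [121 106 127 120 123 124 130 179 173]
 [153 122 165 164 168 169 168 177 193]
 [149 157 212 208 207 210 210 213 196]
 [140 158 213 214 210 212 216 216 201]
 [135 160 214 215 215 214 217 218 200]
 [127 160 214 213 217 214 214 217 197]
 [162 159 213 213 215 217 214 216 188]]
106.5 0.148 [53.5 76.6]
106.5 0.181 [53.1 77.3]
107.5 0.148 [53.5 75.7]
107.5 0.181 [53.1 76.5]
108.5 0.148 [53.5 74.9]
108.5 0.181 [53.1 75.7]
```

There may be a gap of about 1 mm, so I'll regrip and release while still pressing lightly against the stop.

Call:
servo_tool(
  moves="0.03 0 0.01 0 0.04; 0.057 0 0.03 0 0.04; 0.057 0 0.06 0 0.04; 0.057 0 0.095 0 0.04; 0.057 0 0.125 0 0.04; 0.057 0 0.138 0 0.04; 0.057 0 0.138 0 0.04; 0.057 0 0.138 0 0; 0.057 0 0.138 0 0; 0.057 0 0.138 0 0",
  grip_force=10,
)

```text
time: 12.32
position: [0.5892, 0.2047, 0.1181]
tool_rot: [0.784, 0.621, 0.002, 0.001]
ft_force: [0.0, 0.0, 0.1]
grip_width: 0.0275
grip_force: 0.0
```

Call:
servo_tool(
  moves="0 0 0 0 0; 0 0 0 0 0; 0 0 0 0 0; 0 0 0 0 0; 0 0 0 0 0; 0 0 0 0 0; 0.001 0 0 0 0; 0.002 0 0 0 0; 0.002 0 0 0 0",
)

```text
time: 13.07
position: [0.5883, 0.2044, 0.1175]
tool_rot: [0.784, 0.621, -0.001, 0.001]
ft_force: [-1.9, -3.9, 7.3]
grip_width: 0.0118
grip_force: 10.0
```

```bash
python3 -c "
from h import *
st()"
```

```text
t 13.07 rail xy mm [50.7 63. ] z 0.1175 yang-rail 0.12 F rail [-0.9 -4.3] 7.3 w 0.0118 10.000031561648939
```

Call:
servo_tool(
  moves="0 0 -0.002 0 0; 0.001 0 -0.002 0 0; 0.001 0 -0.002 0 0; 0.001 0 -0.002 0 0",
)

```text
time: 13.4
position: [0.5878, 0.2051, 0.118]
tool_rot: [0.784, 0.621, -0.002, 0.001]
ft_force: [-1.0, -6.1, 1.8]
grip_width: 0.012
grip_force: 10.0
```

Pressed with 6 N and carried by the rod; now open without backing off.

Call:
servo_tool(
  moves="0 0 0 0 0.015; 0 0 0 0 0.02; 0 0 0 0 0.04; 0 0 0 0 0.04; 0 0 0 0 0.04; 0 0 0 0 0.04; 0 0 0 0 0.04; 0 0 0 0 0.04; 0 0 0 0 0.04",
)

```text
time: 14.15
position: [0.5885, 0.2072, 0.1185]
tool_rot: [0.784, 0.621, 0.0, -0.0]
ft_force: [0.3, 0.1, 0.3]
grip_width: 0.0398
grip_force: 0.0
```

Call:
servo_tool(
  moves="0 0 -0.015 0 0.04; 0 0 -0.04 0 0.04; 0 0 -0.075 0 0.04; 0 0 -0.11 0 0.04; -0.03 0 -0.13 0 0.04; -0.057 0 -0.136 0 0.04; -0.057 0 -0.136 0 0.04; -0.057 0 -0.136 0 0.04; -0.057 0 -0.136 0 0.04; -0.057 0 -0.136 0 0.04",
)

```text
time: 14.98
position: [0.575, 0.1524, 0.2535]
tool_rot: [0.784, 0.621, -0.001, -0.001]
ft_force: [-1.0, 0.5, -0.5]
grip_width: 0.0399
grip_force: 0.0
```

```bash
python3 -c "
from h import *
st()
b=cams.camera('wrist');m=cams.camera_model('wrist')
W=lambda x,y,z:[*(O+RM@np.array([x,y])),z]
print(np.round(proj('wrist',[W(.05,.076,.148)],m),1))
print(b[98:116,314:332:2].mean(2).astype(int))
for i in range(3): b2=cams.camera('wrist')
print(b2[104:111,318:328:2].mean(2).astype(int))
"
```

```text
t 14.98 rail xy mm [49.8  9.2] z 0.2535 yang-rail 0.09 F rail [-1.1  0.3] -0.5 w 0.0399 0.0
[[321.  110.7]]
[[ 60  75  84  95 109 106  94 125 208]
 [ 63  77  85  95 110 108  93 123 209]
 [ 61  77  86  98 111 108  93 123 208]
 [ 62  78  88  99 109 108  94 123 210]
 [ 62  75  87  97 108 104  93 122 207]
 [ 54  57  62  63  65  62  66  58  88]
 [ 78  85  90  93  99 104 111 110 105]
 [ 80  85  90  95 100 106 111 108 102]
 [ 81  84  90  95 102 103 109 106 100]
 [ 82  84  89  97 100 103 107 105 100]
 [ 82  84  90  96 100 102 105 102 100]
 [ 82  85  87  92  95  97 103 100  99]
 [102  97  95  96  98  98 108 126 133]
 [154 132 137 139 140 142 143 178 196]
 [141 147 155 155 158 159 159 173 189]
 [134 195 208 207 208 210 209 204 181]
 [138 197 212 209 210 213 214 219 182]
 [146 197 214 216 212 215 217 218 173]]
[[ 91  92  97 103 111]
 [ 90  96 100 106 112]
 [ 91  96 101 104 108]
 [ 89  97 101 103 107]
 [ 90  96  99 103 104]
 [ 89  93  96 102 102]
 [103 106 106 112 110]]
```

The rows between the disc and the plate top have the same shade right across the plate width. That is the plate's front face seen obliquely, so there is no gap and the carrier rests on the stop.

```bash
python3 -c "
from rig import job
print(job.hand_in())"
```

```text
the job is handed in; nothing more can be done
None
```

I slid the bent-rail carrier round both bends to the stop disc, where it hangs free over the glass dish, left the spare carrier alone, and handed the job in at about 15 s; contact with the disc is judged from the push force and wrist pictures.

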